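# Find the loose pot cap by feel and mark it

## Robot

A 6-joint arm with a two-finger parallel gripper is mounted at the origin on the work surface; the furniture and walls round the work are solid. World frame = base frame: x ahead of the robot, y to its left, z up, the work surface at z = 0. Lengths are in mm, angles in rad, forces in N, time in s.
With the tool pointing down it reaches from about 250 to 775 mm from the base axis. Payload 4 kg.
Tool frame: the origin (TCP) lies at the very end of the fingers, on their centre line; the grasp point (between the pads) lies 19 mm behind it; z points along the fingers, y is the line along which they close (so a half turn about z gives the same grasp; the last joint's range is limited). The gripper opens to 94 mm and grips with 3 to 60 N. Pads are 16 mm wide; open, the fingers measure 119 mm over their backs; the gripper's body (75 mm by 177 mm) begins 78 mm behind the grasp point.
Start: joints at [1.053, 0.087, 1.371, -0, 1.684, -0.103], TCP at [221.665, 503.373, 205.506] pointing down, gripper open.
Joint ranges: [-3.1, 3.1], [-0.76, 2.03], [0.27, 2.55], [-1.08, 4.22], [0.17, 2.65], [-2.57, 2.57]. Speed limits (rad/s): [2.79, 2.79, 3.14, 3.14, 3.14, 3.14].

## Interface

Orientations are given as a unit quaternion [x, y, z, w].
In Python, from cell import manip, snapshot, camera_info gives the robot as it stands.
- The arm moves only by the tool carry_out, never from a script. Its argument "rows" is a list that holds one entry, the list of rows, each a list of 7 numbers: the shift along the tool's x, y, z in m, then the turn, a rotation vector about the tool's x, y, z in rad, then the finger opening in m, from 0 to 0.094. A call has 1 to 10 rows; each row is the pose to reach, as a shift and turn from the pose commanded when the call began, along the tool's axes at that moment; what a row does not reach only later rows make up. A row lasts 1/10 s, in which the tool goes at most 50 mm and 8.59 degrees, less where a joint would pass 70% of its speed; a pose out of reach is approached as far as the arm can. A call with a gripper value outside its range is refused whole. The fingers move at their own pace and stop on an object; "squeeze" is the grip in N (left out, the last holds). Time passes only in rows, so rows that repeat a pose let the fingers close. It gives the time, the measured TCP pose, the force, the opening and the grip force at its end, in the units of the state.
- manip.get_obs(): the state, without advancing time (a new reading comes with each control period).
- snapshot(name): name is "side" or "top" or "wrist"; returns the picture (384x512x3 uint8, red, green, blue); there is no depth.
- camera_info(name): a dict with "intrinsics" (3x3 intrinsics, pixels), "cam_to_world" (4x4, takes a point from camera to world coordinates). Camera axes: x right, y down, z forward; pixel columns grow to the right and rows downward; lengths in mm; the calibration is good to about 2 mm. The wrist camera is an equidistant fisheye: a pixel r from the principal point sees the ray r / f radians off the axis. A picture is of the moment at which its call begins: read the wrist's pose just before it. camera_info takes no time and is no camera call; for the wrist camera it gives the pose at the moment of the call.
- manip.close_job(): hands the job in; it is judged then, once.
The state is a dict: "clock": time; "joint_pos": joint angles; "dq": joint speeds; "tau": joint torques, N m; "position": TCP position; "tcp_rot": TCP orientation; "wrist_force": force on the tool from outside, world axes, zero at the start; "wrist_torque": the same for the moment, N m; "opening": finger opening in mm; "finger_force": force on a finger pad.
Only numpy, scipy, OpenCV 4.12 (cv2) and the standard library are available. Lean on these libraries where they do the work, as an engineer would, in place of code of your own. Each camera call takes 0.05 s, during which the arm holds its last target. There are 200 camera calls.

## Task

One of the three paste pots on the wooden board was left with a loose cap. Try the caps by their grip bars, twisting clockwise (seen from above) with a light test torque of about 0.25 N m: a sound cap holds and must not be shifted, while the loose one gives way easily; let that one turn by 20 degrees or more. Then push the red marker in front of the loose pot fully over until it leans against its stop on the pot's side, leave the other two markers leaning forward as they are, and do not disturb the things around.

Things in the scene. Friction and masses are not known exactly. Their poses are not given: they have to be found in the camera images.
- rack: fixed dark wooden board, 190 mm (its x) by 360 mm (its y), 12 mm thick, flat on the table. Origin at the centre of its underside; z up, x towards the back, y to the robot's left when its yaw is 0 (yaw is within 0.25 rad of that). It carries three identical white pots in a row along its y, 120 mm apart, with a red marker in front of each.
- cap_left (a point): on the vertical turning axis of the left (+y) pot's black screw cap, half-way up its grip bar; axes as the rack's. Bar 42 mm long, 12 mm thick, 30 mm high (15 mm above and below this point), at first along the rack's x: pinch it from above along the rack's y. The cap's disc below it is 52 mm wide, its top 15 mm below this point. The pot is fixed
- flag_left (a point): pivot (along rack y) of the red marker in front of the left (+y) pot, 90 mm to rack -x of the cap axis, 28 mm above the table. Stem 54 mm long, its outer 30 mm a red plate 30 mm wide, 6 mm thick. It leans 0.5 to 0.6 rad to rack -x; pushed to +x (2 to 4 N) it swings to a stop 0.6 rad beyond upright and stays where left. Foot 40 mm wide, hinge cheeks end 34 mm above the table
- cap_mid (a point): on the vertical turning axis of the middle pot's black screw cap, half-way up its grip bar; axes as the rack's. Bar 42 mm long, 12 mm thick, 30 mm high (15 mm above and below this point), at first along the rack's x: pinch it from above along the rack's y. The cap's disc below it is 52 mm wide, its top 15 mm below this point. The pot is fixed
- flag_mid (a point): pivot (along rack y) of the red marker in front of the middle pot, 90 mm to rack -x of the cap axis, 28 mm above the table. Stem 54 mm long, its outer 30 mm a red plate 30 mm wide, 6 mm thick. It leans 0.5 to 0.6 rad to rack -x; pushed to +x (2 to 4 N) it swings to a stop 0.6 rad beyond upright and stays where left. Foot 40 mm wide, hinge cheeks end 34 mm above the table
- cap_right (a point): on the vertical turning axis of the right (-y) pot's black screw cap, half-way up its grip bar; axes as the rack's. Bar 42 mm long, 12 mm thick, 30 mm high (15 mm above and below this point), at first along the rack's x: pinch it from above along the rack's y. The cap's disc below it is 52 mm wide, its top 15 mm below this point. The pot is fixed
- flag_right (a point): pivot (along rack y) of the red marker in front of the right (-y) pot, 90 mm to rack -x of the cap axis, 28 mm above the table. Stem 54 mm long, its outer 30 mm a red plate 30 mm wide, 6 mm thick. It leans 0.5 to 0.6 rad to rack -x; pushed to +x (2 to 4 N) it swings to a stop 0.6 rad beyond upright and stays where left. Foot 40 mm wide, hinge cheeks end 34 mm above the table
- cap_a (a joint): turn of one of the three caps, rad, 0 at the start, growing clockwise from above (limits -0.3 and 1.6). Which place this pot has is drawn anew each time and not told. One of the three caps is loose and turns under about 0.05 N m; the others are sound: they stand still under 0.5 N m and slip at 0.7 to 0.8 N m
- flag_a (a joint): swing of the marker that belongs to the pot of joint cap_a, in rad: 0 to 0.12 at the start, leaning forward (not marked), 1.2 leaning back against its stop (marked)
- cap_b (a joint): turn of one of the three caps, rad, 0 at the start, growing clockwise from above (limits -0.3 and 1.6). Which place this pot has is drawn anew each time and not told. One of the three caps is loose and turns under about 0.05 N m; the others are sound: they stand still under 0.5 N m and slip at 0.7 to 0.8 N m
- flag_b (a joint): swing of the marker that belongs to the pot of joint cap_b, in rad: 0 to 0.12 at the start, leaning forward (not marked), 1.2 leaning back against its stop (marked)
- cap_c (a joint): turn of one of the three caps, rad, 0 at the start, growing clockwise from above (limits -0.3 and 1.6). Which place this pot has is drawn anew each time and not told. One of the three caps is loose and turns under about 0.05 N m; the others are sound: they stand still under 0.5 N m and slip at 0.7 to 0.8 N m
- flag_c (a joint): swing of the marker that belongs to the pot of joint cap_c, in rad: 0 to 0.12 at the start, leaning forward (not marked), 1.2 leaning back against its stop (marked)
- dye_red: bystander: small white cup of dark red dye paste, 62 mm wide, 32 mm high; origin at the centre of its underside. Not to be moved
- dye_green: bystander: small white cup of green dye paste, 62 mm wide, 32 mm high; origin at the centre of its underside. Not to be moved
- cutter: bystander: small wavy grey metal cutter, 30 mm wide, 23 mm high; origin at the centre of its underside. Not to be moved
- dough_pot: bystander: dried dough pot figure with noodle hair, 56x60x77 mm; origin at the centre of its underside. Not to be moved

How it is judged (in metres and radians):
On the way, in this order (a step that is already met when the one before it is completed fails the run):
1. the loose cap has been turned clockwise by at least 0.25 rad (value of joint cap_b above 0.25 rad), for 0.1 s.
2. the marker in front of the loose pot has been pushed over (joint above 1.0) (value of joint flag_b above 1 rad), for 0.2 s.
At the end, for the whole second after the job is handed in: the loose cap stays turned clockwise by more than 0.2 rad and its marker leans back (joint above 1.0 of 1.2 rad); the markers of the two sound pots still lean forward (below 0.3 rad) and the two sound caps stand within 0.12 rad of where they were (value of joint cap_b above 0.2 rad and value of joint flag_b above 1 rad and value of joint each of flag_a, flag_c below 0.3 rad and value of joint cap_a between -0.12 and 0.12 rad and value of joint cap_c between -0.12 and 0.12 rad); the robot touches nothing.
It fails at once if a sound cap is forced: turned by more than 0.12 rad either way (not (value of joint cap_a between -0.12 and 0.12 rad) or not (value of joint cap_c between -0.12 and 0.12 rad)).
It fails at once if the marker of a sound pot is pushed (past 0.3 rad) (value of joint any of flag_a, flag_c above 0.3 rad).
It fails at once if a bystander is moved by more than 3 cm (distance of any of dye_red, dye_green, cutter, dough_pot from where it was at the start of the episode above 0.03 m).
It also fails if it takes over 64 s, if anything falls off the work surface, if the arm or the gripper's body presses on something with over 40 N, if the wrist force passes 120 N, or if a joint passes its speed limit or range.

## Working session

There is one attempt and no reset: what is moved stays moved. The work goes in short steps, Python scripts to look and compute and a tool call to move; the robot and the scene stay as the last step left them, time stands still between calls to the robot, and variables do not carry over. Pictures are saved under pics/ and viewed, at most 10 in all, crops included, and the job is handed in when it is done.

Besides the shell and the picture viewer there is one more tool, called after "Call:" as name(argument=value, ...), one argument or row to a line, values as JSON. carry_out: Moves the arm, as the interface text tells. Its arguments: {"type":"object","properties":{"rows":{"type":"array","items":{"type":"array","items":{"type":"array","items":{"type":"number"}}}},"squeeze":{"type":"number"}},"required":["rows"]}

```bash
mkdir -p pics
python3 - <<'E'
from cell import manip, snapshot, camera_info
import cv2, numpy as np
o=manip.get_obs(); print({k:np.round(v,3) for k,v in o.items()})
ims=[snapshot(n) for n in ("top","side")]
for n,i in zip(("top","side"),ims):
    cv2.imwrite(f"pics/{n}0.png",i[:,:,::-1]); c=camera_info(n); print(n,np.round(c["intrinsics"],1).tolist(),np.round(c["cam_to_world"],3).tolist())
E
```

```text
{'clock': np.float64(0.0), 'joint_pos': array([ 1.053,  0.088,  1.372,  0.   ,  1.684, -0.103]), 'dq': array([-0.   , -0.001, -0.   , -0.001,  0.002,  0.001]), 'tau': array([-0.0000e+00, -3.4018e+01, -3.0243e+01,  7.2000e-02,  3.3000e-02,
       -0.0000e+00]), 'position': array([221.382, 502.909, 204.324]), 'tcp_rot': array([ 0.206,  0.979, -0.001, -0.   ]), 'wrist_force': array([ 0.143, -0.117, -0.143]), 'wrist_torque': array([-0.049,  0.015, -0.014]), 'finger_force': np.float64(0.0), 'opening': np.float64(94.243)}
top [[454.3, 0.0, 256.0], [0.0, 454.3, 191.2], [0.0, 0.0, 1.0]] [[-0.112, -0.964, 0.24, 271.066], [-0.994, 0.11, -0.021, -63.904], [-0.006, -0.241, -0.97, 1002.889], [0.0, 0.0, 0.0, 1.0]]
side [[417.1, 0.0, 260.5], [0.0, 417.1, 190.9], [0.0, 0.0, 1.0]] [[0.998, 0.038, -0.045, 528.676], [0.059, -0.605, 0.794, -743.909], [0.003, -0.795, -0.607, 606.265], [0.0, 0.0, 0.0, 1.0]]
```

View pics/top0.png

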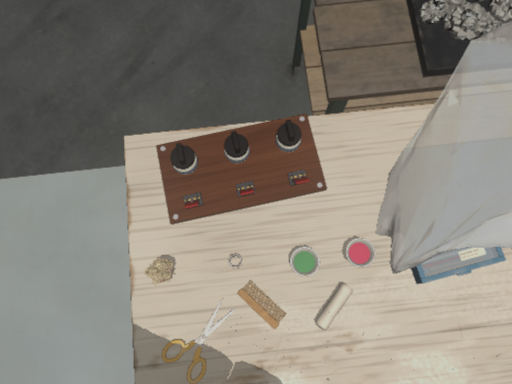

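View pics/side0.png

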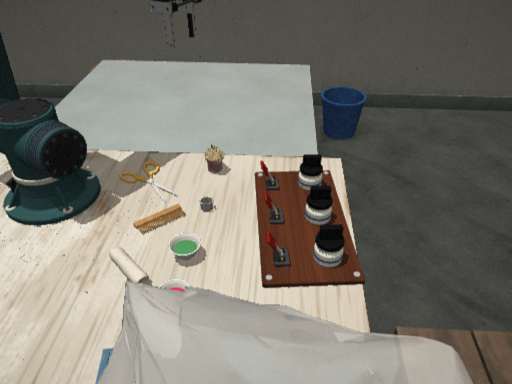

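The top view shows the board with black caps at about (184,158), (237,147) and (289,135), and red markers at (193,201), (246,190) and (299,179). The side view shows the caps stacked at x≈310-330 and all markers leaning towards the robot. A draped sheet lies to the right (-y) of the board.

```bash
cat > h.py <<'E'
import numpy as np, cv2
from cell import camera_info
def ray(n,p):
    c=camera_info(n);K=np.array(c["intrinsics"]);T=np.array(c["cam_to_world"])
    d=T[:3,:3]@np.linalg.inv(K)@np.array([p[0],p[1],1.]); return T[:3,3],d/np.linalg.norm(d)
def plane(n,p,z):
    o,d=ray(n,p); return o+d*(z-o[2])/d[2]
def proj(n,P):
    c=camera_info(n);K=np.array(c["intrinsics"]);T=np.array(c["cam_to_world"])
    q=K@(T[:3,:3].T@(np.asarray(P)-T[:3,3])); return q[:2]/q[2]
def tri(p1,p2):
    o1,d1=ray("top",p1);o2,d2=ray("side",p2)
    s=np.linalg.lstsq(np.c_[d1,-d2],o2-o1,rcond=None)[0]
    a,b=o1+s[0]*d1,o2+s[1]*d2; return (a+b)/2,np.linalg.norm(a-b)
E
python3 - <<'E'
from h import *
t=cv2.imread("pics/top0.png");s=cv2.imread("pics/side0.png")
def blobs(m,amin,roi):
    x0,y0,x1,y1=roi; z=np.zeros_like(m); z[y0:y1,x0:x1]=m[y0:y1,x0:x1]
    n,l,st,c=cv2.connectedComponentsWithStats(z); return [(np.round(c[i],1).tolist(),st[i].tolist()) for i in range(1,n) if st[i][4]>=amin]
hs=cv2.cvtColor(t,cv2.COLOR_BGR2HSV);hv=cv2.cvtColor(s,cv2.COLOR_BGR2HSV)
red=lambda h:cv2.inRange(h,(0,170,90),(6,255,255))|cv2.inRange(h,(172,170,90),(180,255,255))
print("red top",blobs(red(hs),8,(150,110,330,230)));print("red side",blobs(red(hv),15,(250,150,300,280)))
print("blk top",blobs(cv2.inRange(t,(0,0,0),(38,38,38)),60,(150,110,330,190)))
print("blk side",blobs(cv2.inRange(s,(0,0,0),(40,40,40)),60,(290,150,360,270)))
brown=((t[...,2].astype(int)-t[...,0]>20)&(t[...,2]<130)).astype(np.uint8)*255
brown[:105]=0;brown[225:]=0;brown[:,:150]=0;brown[:,335:]=0
m=cv2.morphologyEx(cv2.morphologyEx(brown,cv2.MORPH_CLOSE,np.ones((25,25))),cv2.MORPH_OPEN,np.ones((7,7)))
c=max(cv2.findContours(m,0,2)[0],key=cv2.contourArea)
w=np.array([plane("top",p[0]+.0,12)[:2] for p in c],np.float32); r=cv2.minAreaRect(w);print(r)
E
```

```text
red top []
red side [([265.0, 195.5], [264, 191, 3, 10, 28]), ([268.3, 235.9], [266, 230, 8, 13, 44])]
blk top []
blk side [([311.2, 165.1], [300, 154, 22, 22, 384]), ([319.6, 197.2], [307, 185, 25, 25, 507]), ([330.1, 237.6], [316, 224, 29, 28, 646])]
((588.195556640625, -78.92135620117188), (218.8572235107422, 409.3023681640625), 4.231103897094727)
```

Run:
```python
from h import *
t=cv2.imread("pics/top0.png")
cv2.imwrite("pics/crop_top.png",cv2.resize(t[105:225,150:335],None,fx=4.3,fy=4.3,interpolation=cv2.INTER_CUBIC)[:600,:800])
W=[plane("top",p,13)[:2] for p in [(163,149),(302,119),(320,185),(176,216)]]
print(np.round(W),np.round(np.mean(W,0)),[np.linalg.norm(W[i]-W[i-1]) for i in range(4)])
d=W[0]-W[1]+W[3]-W[2];print("yaw",np.arctan2(-d[0],d[1]))
```

```text
[[ 640.  116.]
 [ 677. -212.]
 [ 514. -231.]
 [ 480.   97.]] [578. -58.] [np.float64(161.00617737792814), np.float64(329.73715098708345), np.float64(163.62095016166188), np.float64(329.14404748775246)]
yaw 0.10799040326958514
```

View pics/crop_top.png

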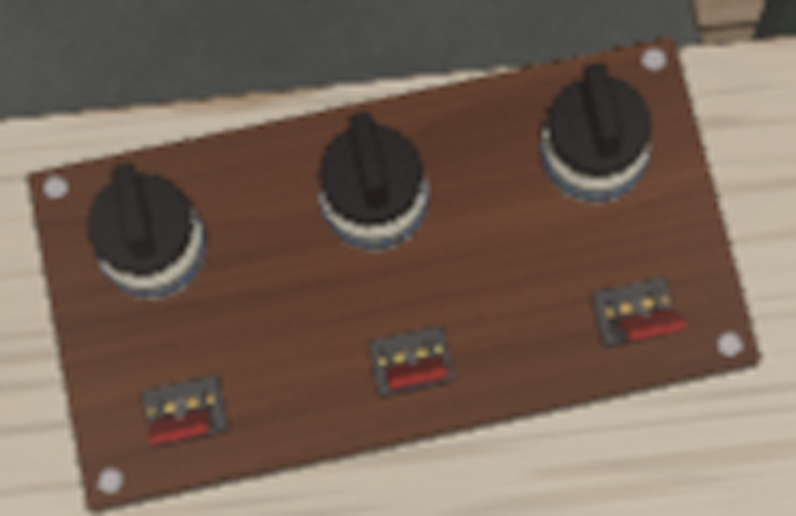

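The crop shows three caps with bars along rack x. The disc centres are at about (142,218), (371,175) and (598,125) in the crop, and the markers and corner screws are clear.

Run:
```python
from h import *
s=cv2.imread("pics/side0.png")
cv2.imwrite("pics/crop_side.png",cv2.resize(s[145:285,245:375],None,fx=4.2,fy=4.2,interpolation=cv2.INTER_CUBIC))
c,sn=np.cos(.108),np.sin(.108);R=np.array([[c,-sn],[sn,c]])
D=[np.array(p)/4.3+(150,105) for p in [(142,218),(371,175),(598,125)]]
for z in (70,80,90,100):
    P=[plane("top",d,z)[:2] for d in D]; print(z,np.round(P).tolist(),"rack",np.round([(p-[578,-58])@R for p in P]).tolist())
```

```text
70 [[598.0, 63.0], [608.0, -53.0], [622.0, -171.0]] rack [[33.0, 118.0], [30.0, 1.0], [31.0, -117.0]]
80 [[595.0, 62.0], [604.0, -53.0], [618.0, -169.0]] rack [[30.0, 117.0], [27.0, 2.0], [28.0, -115.0]]
90 [[591.0, 61.0], [601.0, -54.0], [614.0, -168.0]] rack [[26.0, 116.0], [23.0, 2.0], [24.0, -114.0]]
100 [[588.0, 59.0], [597.0, -54.0], [610.0, -167.0]] rack [[22.0, 115.0], [19.0, 2.0], [20.0, -112.0]]
```

View pics/crop_side.png

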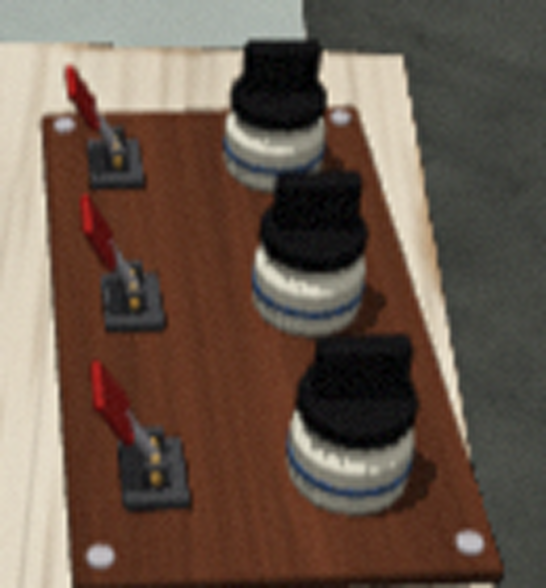

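The side crop shows the bar tops at about (283,45), (318,180) and (364,345), with all markers leaning forward and no obstacles on the board.

Run:
```python
from h import *
T=[(130,205),(368,150),(600,103)];S=[(283,46),(318,180),(364,343)]
c,sn=np.cos(.108),np.sin(.108);R=np.array([[c,-sn],[sn,c]])
for a,b in zip(T,S):
    P,e=tri(np.array(a)/4.3+(150,105),np.array(b)/4.2+(245,145)); print("bartop",np.round(P),round(e,1),"rack",np.round((P[:2]-[578,-58])@R))
# disc centres
for a,b in zip([(142,218),(371,175),(598,125)],[(278,103),(314,235),(357,405)]):
    P,e=tri(np.array(a)/4.3+(150,105),np.array(b)/4.2+(245,145)); print("disc",np.round(P),round(e,1),"rack",np.round((P[:2]-[578,-58])@R))
for k,(x,y) in enumerate([(35,120),(35,0),(35,-120)]): print(np.round(np.array([578,-58])+R@[x,y]))
```

```text
bartop [599.  66.  93.] 2.9 rack [ 35. 121.]
bartop [613. -53.  92.] 0.0 rack [35.  1.]
bartop [ 626. -171.   92.] 1.7 rack [  35. -117.]
disc [602.  65.  57.] 2.3 rack [ 37. 120.]
disc [613. -53.  57.] 1.7 rack [36.  1.]
disc [ 627. -172.   56.] 0.4 rack [  36. -119.]
[600.  65.]
[613. -54.]
[ 626. -174.]
```

```bash
cat >> h.py <<'E'
from scipy.spatial.transform import Rotation as Ro
from cell import manip
def go(x,y,z,yaw):
    "yaw = world angle of tool y axis minus 90deg; prints shift and turn in tool axes"
    o=manip.get_obs();R=Ro.from_quat(o["tcp_rot"])
    T=Ro.from_matrix(np.c_[[-np.cos(yaw),-np.sin(yaw),0],[-np.sin(yaw),np.cos(yaw),0],[0,0,-1]])
    print(round(float(o["clock"]),2),np.round(R.inv().apply(np.array([x,y,z])-o["position"])/1000,4),np.round((R.inv()*T).as_rotvec(),4))
E
python3 -c "
from h import *
go(613,-54,170,.108)"
```

```text
0.1 [-0.5828 -0.3518  0.035 ] [-0.0019 -0.0007 -0.5228]
```

Call:
carry_out(
  rows=[
    [[-0.583,-0.352,0.035,-0.002,0,-0.523,0.06],[-0.583,-0.352,0.035,-0.002,0,-0.523,0.06],[-0.583,-0.352,0.035,-0.002,0,-0.523,0.06],[-0.583,-0.352,0.035,-0.002,0,-0.523,0.06],[-0.583,-0.352,0.035,-0.002,0,-0.523,0.06],[-0.583,-0.352,0.035,-0.002,0,-0.523,0.06],[-0.583,-0.352,0.035,-0.002,0,-0.523,0.06],[-0.583,-0.352,0.035,-0.002,0,-0.523,0.06],[-0.583,-0.352,0.035,-0.002,0,-0.523,0.06],[-0.583,-0.352,0.035,-0.002,0,-0.523,0.06]],
  ],
)

```text
clock: 1.1
position: [501.8, 104.2, 180.1]
tcp_rot: [-0.054, 0.999, 0.001, -0.0]
wrist_force: [0.9, 1.1, -1.2]
opening: 59.9
finger_force: 0.0
```

```bash
python3 -c "
from h import *
go(613,-54,170,.108)"
```

```text
1.1 [-0.0935 -0.1693  0.0097] [ 0.0022  0.0001 -0.0001]
```

Call:
carry_out(
  rows=[
    [[-0.0935,-0.169,0.009,0,0,0,0.06],[-0.0935,-0.169,0.009,0,0,0,0.06],[-0.0935,-0.169,0.009,0,0,0,0.06],[-0.0935,-0.169,0.009,0,0,0,0.06],[-0.0935,-0.169,0.009,0,0,0,0.06],[-0.0935,-0.169,0.009,0,0,0,0.06],[-0.0935,-0.169,0.009,0,0,0,0.06]],
  ],
)

```text
clock: 1.8
position: [611.9, -50.7, 171.1]
tcp_rot: [-0.055, 0.999, 0.001, -0.0]
wrist_force: [-0.2, -1.2, 0.1]
opening: 59.8
finger_force: 0.0
```

```bash
python3 -c "
from h import *
from cell import snapshot
go(613,-54,170,.108);o=manip.get_obs();print(o['position'],o['wrist_torque'])
c=camera_info('wrist');print(np.round(c['intrinsics'],1).tolist(),np.round(c['cam_to_world'],3).tolist())
cv2.imwrite('pics/w1.png',snapshot('wrist')[:,:,::-1])
for n in ('top','side'): cv2.imwrite(f'pics/{n}1.png',snapshot(n)[:,:,::-1])
go(613,-54,70,.108)"
```

```text
1.8 [-0.0008 -0.0034  0.0011] [ 0.0027 -0.0002  0.0011]
[611.86156259 -50.7370643  171.10280118] [ 0.0813722   0.01354798 -0.01784558]
[[297.3, 0.0, 254.2], [0.0, 297.3, 187.8], [0.0, 0.0, 1.0]] [[-0.109, 0.961, 0.256, 538.905], [0.994, 0.105, 0.03, -58.92], [0.002, 0.258, -0.966, 350.007], [0.0, 0.0, 0.0, 1.0]]
1.95 [-0.0004 -0.004   0.1019] [0.002  0.0013 0.0021]
```

View pics/w1.png

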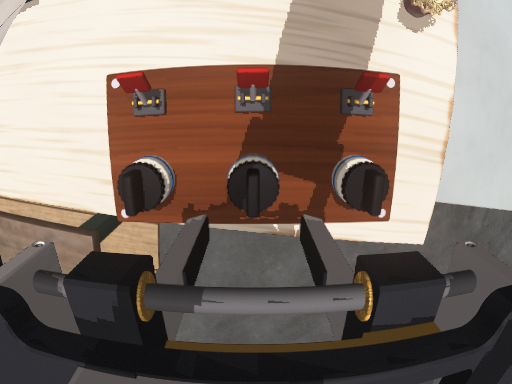

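The wrist view shows the middle bar at x≈253 (y 170-213), centred between the fingers at about 187 and 320. The markers lie ahead, at y≈75-100.

Run:
```python
from h import *
w=cv2.imread("pics/w1.png")
K=np.array([[297.3,0,254.2],[0,297.3,187.8]]);T=np.array([[-0.109,0.961,0.256,538.905],[0.994,0.105,0.03,-58.92],[0.002,0.258,-0.966,350.007]])
def wr(p,z):
    v=(np.array(p)-K[:,2])/297.3;r=np.linalg.norm(v);d=np.r_[v/r*np.sin(r),np.cos(r)];d=T[:,:3]@d
    return (T[:,3]+d*(z-T[2,3])/d[2])[:2]
c,sn=np.cos(.108),np.sin(.108);R=np.array([[c,-sn],[sn,c]])
for n,p,z in [("mid bar top back",(253,213),91),("mid bar top front",(253,170),91),("disc L",(366,184),61),("disc M",(253,186),61),("disc R",(142,185),61),("screwFL",(396,84),13),("screwFR",(116,84),13),("screwBL",(381,213),13),("screwBR",(126,213),13)]:
    P=wr(p,z);print(n,np.round(P),np.round((P-[578,-58])@R))
```

```text
mid bar top back [632. -49.] [54.  3.]
mid bar top front [591. -54.] [14.  3.]
disc L [599.  67.] [ 34. 122.]
disc M [614. -51.] [36.  3.]
disc R [ 625. -168.] [  35. -114.]
screwFL [481. 107.] [-79. 175.]
screwFR [ 518. -227.] [ -78. -162.]
screwBL [644. 117.] [ 84. 167.]
screwBR [ 679. -209.] [  85. -161.]
```

Call:
carry_out(
  rows=[
    [[0,-0.0015,0.04,0,0,0,0.05],[0,-0.0015,0.07,0,0,0,0.05],[0,-0.0015,0.09,0,0,0,0.05],[0,-0.0015,0.102,0,0,0,0.05],[0,-0.0015,0.102,0,0,0,0.05]],
  ],
  squeeze=15,
)

```text
clock: 2.45
position: [611.3, -52.1, 67.6]
tcp_rot: [-0.055, 0.999, 0.001, -0.001]
wrist_force: [0.1, 0.1, 0.3]
opening: 50.0
finger_force: 0.0
```

Call:
carry_out(
  rows=[
    [[0,0,0,0,0,0,0.005],[0,0,0,0,0,0,0.005],[0,0,0,0,0,0,0.005],[0,0,0,0,0,0,0.005],[0,0,0,0,0,0,0.005],[0,0,0,0,0,0,0.005]],
  ],
  squeeze=15,
)

```text
clock: 3.05
position: [612.9, -52.1, 69.9]
tcp_rot: [-0.054, 0.999, 0.002, 0.001]
wrist_force: [-0.4, 3.2, 3.6]
opening: 11.6
finger_force: 15.0
```

```bash
cat > st.py <<'E'
from h import *
o=manip.get_obs();print(*[(k,np.round(o[k],3).tolist()) for k in ("clock","position","wrist_force","wrist_torque","opening","finger_force","joint_pos")])
R=Ro.from_quat(o["tcp_rot"]).as_matrix();print("yaw",np.arctan2(-R[0,1],R[1,1]))
E
python3 st.py
```

```text
('clock', 3.05) ('position', [612.88, -52.119, 69.912]) ('wrist_force', [-0.368, 3.158, 3.578]) ('wrist_torque', [0.504, 0.047, 0.011]) ('opening', 11.624) ('finger_force', 15.001) ('joint_pos', [-0.179, 0.291, 1.405, 0.004, 1.446, -1.859])
yaw 0.10858744475243187
```

Call:
carry_out(
  rows=[
    [[0,0,0,0,0,0.02,0.005],[0,0,0,0,0,0.04,0.005],[0,0,0,0,0,0.04,0.005]],
  ],
)

```text
clock: 3.35
position: [612.9, -52.1, 69.9]
tcp_rot: [-0.034, 0.999, 0.002, 0.001]
wrist_force: [-1.1, 5.1, 4.4]
opening: 12.0
finger_force: 15.0
```

```bash
python3 st.py
```

```text
('clock', 3.35) ('position', [612.869, -52.133, 69.894]) ('wrist_force', [-1.108, 5.145, 4.383]) ('wrist_torque', [0.897, 0.133, -0.033]) ('opening', 12.046) ('finger_force', 15.002) ('joint_pos', [-0.179, 0.291, 1.405, 0.004, 1.445, -1.818])
yaw 0.0678234963632207
```

Call:
carry_out(
  rows=[
    [[0,0,0,0,0,0.02,0.005],[0,0,0,0,0,0.04,0.005],[0,0,0,0,0,0.04,0.005]],
  ],
)

```text
clock: 3.65
position: [612.9, -52.1, 69.9]
tcp_rot: [-0.014, 1.0, 0.002, 0.001]
wrist_force: [-0.8, 5.0, 5.2]
opening: 11.8
finger_force: 15.0
```

```bash
sed -i 's/"joint_pos"/"joint_pos","tau"/' st.py; python3 st.py; python3 -c "
from cell import snapshot,camera_info
import cv2,numpy as np
c=camera_info('wrist');print(np.round(c['cam_to_world'],3).tolist())
i=snapshot('wrist')[:,:,::-1];cv2.imwrite('pics/w2.png',np.vstack([cv2.resize(i[60:290,100:410],None,fx=2.5,fy=2.5)]))"
```

```text
('clock', 3.65) ('position', [612.886, -52.137, 69.882]) ('wrist_force', [-0.772, 5.0, 5.161]) ('wrist_torque', [1.032, 0.217, -0.086]) ('opening', 11.803) ('finger_force', 15.002) ('joint_pos', [-0.179, 0.291, 1.405, 0.004, 1.445, -1.778]) ('tau', [-3.153, -38.268, -27.403, -1.71, -0.592, 0.027])
yaw 0.027884929377130788
[[-0.028, 0.966, 0.259, 539.247], [1.0, 0.027, 0.01, -54.399], [0.002, 0.259, -0.966, 248.694], [0.0, 0.0, 0.0, 1.0]]
```

View pics/w2.png

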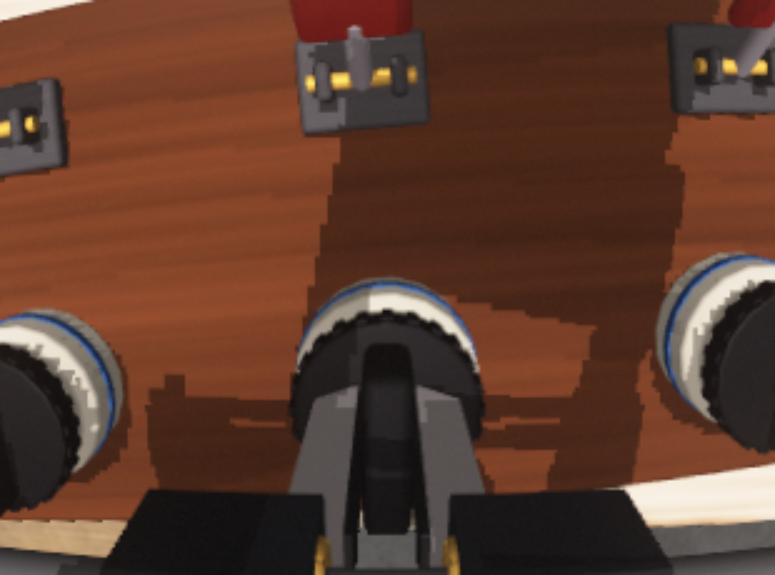

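The bar points straight up in the tool picture, in line with the fingers, while the board is tilted. So the cap is following with almost no torque, which means the middle cap looks loose. I'll continue with care.

Call:
carry_out(
  rows=[
    [[0,0,0,0,0,0.05,0.005],[0,0,0,0,0,0.1,0.005],[0,0,0,0,0,0.1,0.005]],
  ],
)

```text
clock: 4.0
position: [612.9, -52.0, 69.9]
tcp_rot: [0.036, 0.999, 0.002, 0.0]
wrist_force: [-0.9, 6.2, 4.1]
opening: 12.1
finger_force: 15.0
```

```bash
python3 st.py
```

```text
('clock', 4.0) ('position', [612.898, -52.024, 69.88]) ('wrist_force', [-0.865, 6.196, 4.144]) ('wrist_torque', [1.007, 0.187, -0.0]) ('opening', 12.067) ('finger_force', 15.001) ('joint_pos', [-0.179, 0.291, 1.405, 0.004, 1.445, -1.678]) ('tau', [-3.299, -38.259, -27.403, -1.737, -0.592, 0.199])
yaw -0.07234165287571094
```

Call:
carry_out(
  rows=[
    [[0,0,0,0,0,0.09,0.005],[0,0,0,0,0,0.18,0.005],[0,0,0,0,0,0.27,0.005],[0,0,0,0,0,0.36,0.005],[0,0,0,0,0,0.36,0.005],[0,0,0,0,0,0.36,0.005]],
  ],
)

```text
clock: 4.6
position: [612.9, -51.8, 69.9]
tcp_rot: [0.214, 0.977, 0.002, 0.0]
wrist_force: [-1.1, 5.9, 4.3]
opening: 11.8
finger_force: 15.0
```

```bash
python3 st.py
```

```text
('clock', 4.6) ('position', [612.938, -51.837, 69.872]) ('wrist_force', [-1.07, 5.891, 4.295]) ('wrist_torque', [1.057, 0.196, -0.028]) ('opening', 11.788) ('finger_force', 15.002) ('joint_pos', [-0.179, 0.291, 1.405, 0.004, 1.445, -1.319]) ('tau', [-3.539, -38.284, -27.382, -1.862, -0.559, -0.036])
yaw -0.43162065116385157
```

Call:
carry_out(
  rows=[
    [[0,0,0,0,0,0,0.05],[0,0,0,0,0,0,0.05],[0,0,0,0,0,0,0.05],[0,0,0,0,0,0,0.05]],
  ],
)

```text
clock: 5.0
position: [612.4, -53.7, 68.7]
tcp_rot: [0.214, 0.977, 0.001, -0.0]
wrist_force: [0.4, -0.4, -0.2]
opening: 40.5
finger_force: 0.0
```

Call:
carry_out(
  rows=[
    [[0,0,-0.03,0,0,0,0.05],[0,0,-0.07,0,0,0,0.05],[0,0,-0.1,0,0,0,0.05],[0,0,-0.1,0,0,0,0.0],[0,0,-0.1,0,0,0,0.0]],
  ],
)

```text
clock: 5.5
position: [612.9, -53.6, 169.7]
tcp_rot: [0.214, 0.977, 0.001, 0.001]
wrist_force: [-0.6, 0.3, -0.4]
opening: 37.5
finger_force: 0.0
```

```bash
python3 st.py; python3 -c "
from cell import snapshot,camera_info
import cv2,numpy as np
c=camera_info('wrist');print(np.round(c['cam_to_world'],3).tolist())
i=snapshot('wrist')[:,:,::-1];cv2.imwrite('pics/w3.png',i)"
```

```text
('clock', 5.5) ('position', [612.897, -53.637, 169.657]) ('wrist_force', [-0.56, 0.261, -0.362]) ('wrist_torque', [0.016, -0.007, 0.022]) ('opening', 37.541) ('finger_force', 0.0) ('joint_pos', [-0.18, 0.24, 1.266, 0.002, 1.634, -1.319]) ('tau', [0.026, -42.137, -31.611, 0.009, 0.058, 0.001])
yaw -0.43209725273740063
[[0.419, 0.877, 0.236, 546.008], [0.908, -0.404, -0.108, -22.051], [0.001, 0.259, -0.966, 348.484], [0.0, 0.0, 0.0, 1.0]]
```

View pics/w3.png

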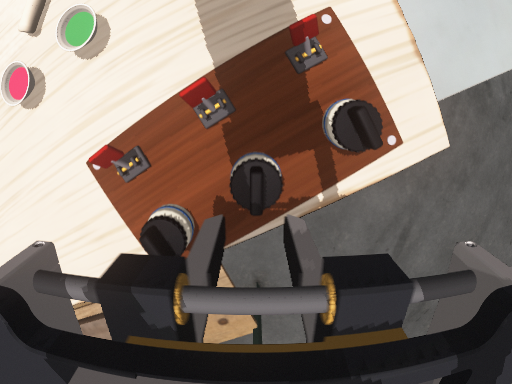

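The wrist view confirms the middle bar (256,190) has turned about 0.54 rad with the tool, and the side bars haven't moved. Next I'll go behind the middle marker, whose foot is at (213,107).

```bash
python3 -c "
from h import *
go(459,-69,160,.108)"
```

```text
5.55 [ 0.1324 -0.0783  0.0081] [ 0.0018 -0.0018 -0.5401]
```

Call:
carry_out(
  rows=[
    [[0.132,-0.078,0.008,0,0,-0.54,0],[0.132,-0.078,0.008,0,0,-0.54,0],[0.132,-0.078,0.008,0,0,-0.54,0],[0.132,-0.078,0.008,0,0,-0.54,0],[0.132,-0.078,0.008,0,0,-0.54,0],[0.132,-0.078,0.008,0,0,-0.54,0],[0.132,-0.078,0.008,0,0,-0.54,0],[0.132,-0.078,0.008,0,0,-0.54,0]],
  ],
)

```text
clock: 6.35
position: [460.9, -68.8, 161.0]
tcp_rot: [-0.054, 0.999, 0.001, 0.0]
wrist_force: [-0.5, -0.6, -0.5]
opening: 0.1
finger_force: 0.0
```

```bash
python3 st.py
python3 - <<'E'
from h import *
from cell import snapshot
go(459,-69,58,.108)
c=camera_info('wrist');T=np.array(c['cam_to_world']);K=np.array(c['intrinsics'])
i=snapshot('wrist')[:,:,::-1];cv2.imwrite('pics/w4.png',i)
def pj(P):
    q=T[:3,:3].T@(np.array(P)-T[:3,3]);r=np.hypot(*q[:2]);a=np.arctan2(r,q[2])
    return K[:2,2]+K[0,0]*a*q[:2]/r
print("pivot expected px",pj([523.5,-62.2,28]))
E
```

```text
('clock', 6.35) ('position', [460.932, -68.83, 160.954]) ('wrist_force', [-0.487, -0.644, -0.482]) ('wrist_torque', [0.068, -0.032, 0.049]) ('opening', 0.109) ('finger_force', 0.0) ('joint_pos', [-0.272, -0.088, 1.634, 0.002, 1.596, -1.95]) ('tau', [-0.029, -26.193, -29.76, -0.037, 0.073, 0.008])
yaw 0.10790087619981509
6.35 [ 0.002  -0.0002  0.103 ] [ 0.0022  0.0002 -0.0001]
pivot expected px [253.88380985 232.84251963]
```

View pics/w4.png

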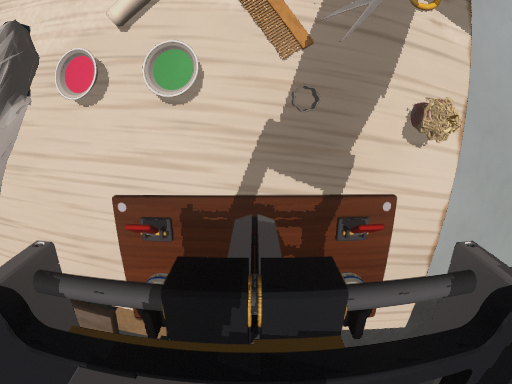

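The side markers are at x=155 and x=352, so the middle pivot is at about 253.5, in line with the fingers. I'll descend and push.

Call:
carry_out(
  rows=[
    [[0.002,0,0.04,0,0,0,0],[0.002,0,0.08,0,0,0,0],[0.002,0,0.103,0,0,0,0],[0.002,0,0.103,0,0,0,0]],
  ],
)

```text
clock: 6.8
position: [455.4, -67.9, 54.1]
tcp_rot: [-0.054, 0.999, 0.002, -0.004]
wrist_force: [-0.3, -0.5, -0.5]
opening: 0.4
finger_force: 0.0
```

Call:
carry_out(
  rows=[
    [[-0.01,0,0,0,0,0,0],[-0.02,0,0,0,0,0,0],[-0.03,0,0,0,0,0,0],[-0.04,0,0,0,0,0,0],[-0.05,0,0,0,0,0,0],[-0.058,0,0,0,0,0,0],[-0.064,0,0,0,0,0,0],[-0.068,0,0,0,0,0,0],[-0.068,0,0,0,0,0,0]],
  ],
)

```text
clock: 7.7
position: [526.2, -61.3, 57.9]
tcp_rot: [-0.054, 0.999, 0.001, 0.0]
wrist_force: [-0.1, -0.2, -0.6]
opening: 0.6
finger_force: 0.1
```

```bash
python3 st.py
```

```text
('clock', 7.7) ('position', [526.196, -61.321, 57.88]) ('wrist_force', [-0.147, -0.229, -0.58]) ('wrist_torque', [0.036, 0.045, 0.018]) ('opening', 0.607) ('finger_force', 0.105) ('joint_pos', [-0.225, 0.119, 1.634, 0.002, 1.388, -1.904]) ('tau', [0.073, -33.146, -28.488, 0.003, -0.037, 0.012])
yaw 0.10833055100874112
```

Call:
carry_out(
  rows=[
    [[-0.002,0,0,0,0,0,0],[-0.004,0,0,0,0,0,0],[-0.006,0,0,0,0,0,0],[-0.006,0,0,0,0,0,0]],
  ],
)

```text
clock: 8.1
position: [532.0, -60.8, 58.4]
tcp_rot: [-0.054, 0.999, 0.001, 0.001]
wrist_force: [-0.8, 0.3, 0.0]
opening: 0.5
finger_force: 0.4
```

Call:
carry_out(
  rows=[
    [[-0.0015,0,0,0,0,0,0],[-0.003,0,0,0,0,0,0],[-0.003,0,0,0,0,0,0]],
  ],
)

```text
clock: 8.4
position: [532.6, -60.7, 57.9]
tcp_rot: [-0.054, 0.999, 0.001, -0.002]
wrist_force: [-6.1, -0.7, 3.3]
opening: 0.4
finger_force: 3.7
```

The force rose to 7 N at the expected stop position, 9 mm past the pivot. I'll back off and lift.

Call:
carry_out(
  rows=[
    [[0.03,0,0,0,0,0,0],[0.06,0,0,0,0,0,0],[0.06,0,-0.04,0,0,0,0],[0.07,0,-0.08,0,0,0,0],[0.12,0,-0.12,0,0,0,0],[0.16,0,-0.12,0,0,0,0],[0.16,0,-0.12,0,0,0,0]],
  ],
)

```text
clock: 9.1
position: [374.2, -78.5, 181.4]
tcp_rot: [-0.053, 0.999, -0.001, 0.004]
wrist_force: [0.2, 0.4, -0.7]
opening: 0.3
finger_force: 0.0
```

```bash
python3 st.py; python3 -c "
from cell import snapshot
import cv2,numpy as np
s=snapshot('side')[:,:,::-1][140:290,230:380];t=snapshot('wrist')[:,:,::-1][150:300,100:410]
cv2.imwrite('pics/end.png',np.hstack([cv2.resize(s,(400,400)),cv2.resize(t,(400,400))]))"
```

```text
('clock', 9.1) ('position', [374.167, -78.536, 181.374]) ('wrist_force', [0.244, 0.408, -0.722]) ('wrist_torque', [0.022, -0.034, 0.018]) ('opening', 0.282) ('finger_force', 0.0) ('joint_pos', [-0.357, -0.298, 1.768, 0.002, 1.664, -2.034]) ('tau', [-0.109, -19.315, -29.947, -0.211, 0.572, -0.159])
yaw 0.10657697419722165
```

View pics/end.png

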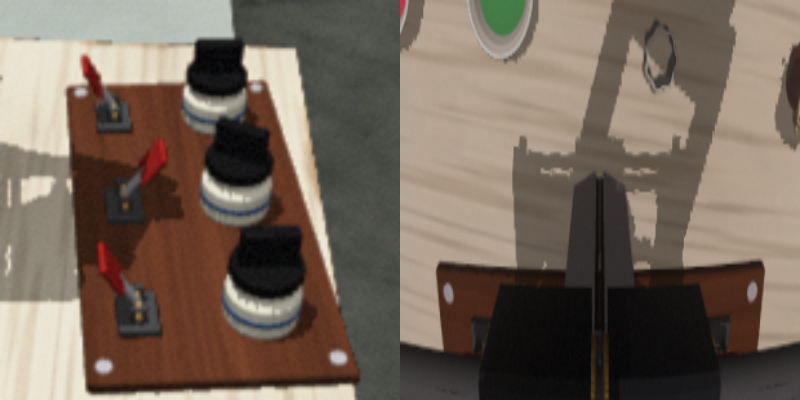

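The middle marker now leans fully back (155,160 in the left half) and the middle bar is turned. The other markers and caps are unchanged, and the arm is clear.

```bash
python3 -c "
from cell import manip
print(manip.close_job())"
```

```text
the job is handed in; nothing more can be done
None
```

The middle pot had the loose cap: I turned it about 0.54 rad clockwise, pushed its marker back to its stop, left the other caps and markers as they were, and handed the job in (no verdict was returned).

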